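# Load the meal warmer and wind its timer

## Robot

A 7-joint arm with a two-finger parallel gripper is mounted at the origin on the work surface. World frame = base frame: x ahead of the robot, y to its left, z up, the work surface at z = 0. Lengths are in m, angles in rad, forces in N, time in s.
With the tool pointing down it reaches from about 0.35 to 0.9 m from the base axis. Payload 8.1 kg.
Tool frame: the origin (TCP) lies at the very end of the fingers, on their centre line; the grasp point (between the pads) lies 19 mm behind it; y points along the fingers, x is the direction in which the jaws open and shut, and the axes are right-handed (so a half turn about y gives the same grasp; the last joint's range is limited). The gripper opens to 85 mm and grips with 20 to 120 N. Pads are 22 mm wide; open, the fingers measure 114 mm over their backs; the gripper's body (76 mm by 85 mm) begins 54 mm behind the grasp point. The pads swing forward as they close: fully open they stand 13 mm farther back than shut.
Start: joints at [1.072, 0.434, 0.025, 1.573, -0.012, 1.134, -0.075], TCP at [0.241, -0.577, 0.231] pointing down, gripper open.
Joint ranges: [-2.62, 2.62], [-0.44, 2.09], [-1.27, 1.32], [0.08, 2.57], [-1.32, 4.46], [0.12, 2], [-2.74, 2.74]. Speed limits (rad/s): [2.22, 2.22, 3.01, 3.01, 3.14, 3.14, 3.14].

## Interface

Orientations are given as a unit quaternion [x, y, z, w].
In Python, from cell import robot gives the robot as it stands. Calls block until the motion is done:
- robot.reach(position, orientation): joint-space move of the TCP to a pose.
- robot.line_to(position, rot=None, max_speed=0.15, until_force=None): straight line of the TCP; rot=None keeps the orientation; max_speed is the mean speed in m/s. With until_force (N) it stops when the force on the tool has changed by that much, and returns True; else False.
- robot.movej(angles): joint-space move.
- robot.move_gripper(opening, grip_force=None): finger opening in m; grip_force is the grip in N (None keeps the last); returns when the fingers have stopped.
- robot.hold(seconds).
- robot.ik(position, orientation): joint angles nearest the present ones, or None.
- robot.capture(name): name is "side" or "top"; returns the picture (420x560x3 uint8, blue, green, red); there is no depth.
- robot.calibration(name): a dict with "mtx" (3x3 intrinsics, pixels), "R" (3x3) and "t" (3): a world point X has camera coordinates R X + t. Camera axes: x right, y down, z forward; pixel columns grow to the right and rows downward; lengths in m; the calibration is good to about 2 mm. A picture is of the moment at which its call begins. calibration takes no time and is no camera call.
A pose or a line that the arm cannot do raises robot.PlanningError and nothing moves.
- robot.hand_in(): hands the job in, once; it reports no verdict.
Readings, each from a call of its own:
- robot.current_clock(): time.
- robot.current_joint_pos(): joint angles.
- robot.current_qvel(): joint speeds.
- robot.current_joint_efforts(): joint torques, N m.
- robot.current_position(): TCP position.
- robot.current_tool_rot(): TCP orientation.
- robot.current_wrist_force(): force on the tool from outside, world axes, zero at the start.
- robot.current_torque(): the same for the moment, N m.
- robot.current_gripper_width(): finger opening in m.
Only numpy, scipy, OpenCV 4.12 (cv2) and the standard library are available. Lean on these libraries where they do the work, as an engineer would, in place of code of your own. Each camera call takes 0.05 s, during which the arm holds its last target. There are 200 camera calls.

## Task

Get the lunches warming: slide the warmer's lid fully open, stand every lidded meal tub upright on the floor of the well, side by side so that nothing stands above the rim, and then slide the lid fully shut over them (it skims the rim and catches on anything proud). Then turn only the small inner timer knob clockwise until it reaches its end stop, without turning the temperature ring around it, and leave everything else on the counter where it is.

Things in the scene. Friction and masses are not known exactly. Their poses are not given: they have to be found in the camera images.
- warmer: white countertop meal warmer, fixed; origin: under the centre of its well, at counter height. Its own x points to its back, y to its left, z up. Rim of the well 90 mm above the counter, walls 12 mm. Behind the well (x 83 to 233 mm) a housing 86 mm high over which the lid parks. At its right (y -228 to -118, x -83 to 83 mm) a grey control panel, top 55 mm high.
- well_floor (a point): centre of the well's inner floor, 20 mm above the counter; axes as the warmer's. The well is open on top, inside 142 (x) x 212 (y) x 70 mm deep: room for three columns side by side along y, each holding two small tubs in line along x or the long tub lying along x.
- lid (a joint): how far the sliding lid (clear plate, blue edges, 166 x 236 x 6 mm, underside 1 mm above the rim) stands open, m: 0 shut, 0.15 fully open; it slides along the warmer's +x, stays where it is left, about 1.5 N friction.
- lid_handle (a point): middle of the top of the lid's grey handle, 123 mm above the counter: an upright bar 14 mm (warmer x) by 70 mm (warmer y), 26 mm tall above the lid's top; lies at warmer x = -62 mm when shut, +88 mm when open.
- dial (a point): point on the panel top at the axis of the concentric dial, 55 mm above the counter, warmer y -173 mm. Around it the dark temperature ring, 66 mm in diameter, its top 14.5 mm above the panel, light to turn; from its middle rises the inner timer knob.
- knob_top (a point): centre of the top of the inner timer knob: plain round aluminium knob, 30 mm in diameter, standing 28 mm above the ring's top (its top is 43 mm above the panel, 98 mm above the counter), black line on top. Turns apart from the ring.
- timer (a joint): angle of the inner timer knob, rad; grows clockwise seen from above; starts between 0.1 and 0.8, firm end stop at 2.5; friction 0.04 N m, stays where it is left. Its black line points to the warmer's front (-x) at 0.
- temp_ring (a joint): angle of the outer temperature ring, rad, clockwise seen from above; it turns at a light touch and must stay as found.
- ring_mark (a point): white mark on the top of the temperature ring, 30 mm from its axis; it moves 1 mm for every 0.033 rad of the ring.
- tub1: lidded white plastic meal tub standing on the counter, body 60 x 60 x 42 mm with a grip ridge on its lid along its own x axis, 44 long, 14 wide, 22 tall (top of ridge 64 mm above its underside), 105 to 210 g; origin: centre of underside, z up. May be absent (None).
- tub2: lidded white plastic meal tub standing on the counter, body 60 x 60 x 42 mm with a grip ridge on its lid along its own x axis, 44 long, 14 wide, 22 tall (top of ridge 64 mm above its underside), 105 to 210 g; origin: centre of underside, z up. May be absent (None).
- tub3: lidded white plastic meal tub standing on the counter, body 60 x 60 x 42 mm with a grip ridge on its lid along its own x axis, 44 long, 14 wide, 22 tall (top of ridge 64 mm above its underside), 105 to 210 g; origin: centre of underside, z up. May be absent (None).
- tub4: lidded white plastic meal tub standing on the counter, body 60 x 60 x 42 mm with a grip ridge on its lid along its own x axis, 44 long, 14 wide, 22 tall (top of ridge 64 mm above its underside), 105 to 210 g; origin: centre of underside, z up. May be absent (None).
- long_tub: long lidded white plastic meal tub, body 126 (own x) x 60 x 42 mm with a grip ridge on its lid along x, 60 long, 14 wide, 22 tall (top of ridge 64 mm above its underside), 195 to 390 g; origin: centre of underside, z up. Always present.
- cup: bystander: white handleless cup, radius 36 mm, 85 mm high, among the tubs; origin: centre of underside.
- jar: bystander: glass jar, radius 30 mm, 85 mm high, among the tubs; origin: centre of underside.
- shaker: bystander: steel salt shaker, radius 21 mm, 80 mm high; origin: centre of underside.
- pepper: bystander: wooden pepper mill, radius 22 mm, 95 mm high, beyond the warmer's left side; origin: centre of underside.
Things that resemble listed ones, but are neither listed nor needed, are in the scene too. Leave any blue or red look-alike of the tub3 alone.

How it is judged:
On the way, in this order (a step that is already met when the one before it is completed fails the run):
1. the lid is slid open (value of joint lid above 0.14 m), for 0.2 s.
2. every tub stands upright on the floor of the well (z of tub1 in the frame of well_floor between -0.008 and 0.008 m and angle between each of tub1, tub2, tub3, tub4, long_tub's own z axis and vertical below 0.12 rad and x of tub1 in the frame of well_floor between -0.06 and 0.06 m and y of tub1 in the frame of well_floor between -0.09 and 0.09 m and z of tub2 in the frame of well_floor between -0.008 and 0.008 m and x of tub2 in the frame of well_floor between -0.06 and 0.06 m and y of tub2 in the frame of well_floor between -0.09 and 0.09 m and z of tub3 in the frame of well_floor between -0.008 and 0.008 m and x of tub3 in the frame of well_floor between -0.06 and 0.06 m and y of tub3 in the frame of well_floor between -0.09 and 0.09 m and z of tub4 in the frame of well_floor between -0.008 and 0.008 m and x of tub4 in the frame of well_floor between -0.06 and 0.06 m and y of tub4 in the frame of well_floor between -0.09 and 0.09 m and z of long_tub in the frame of well_floor between -0.008 and 0.008 m and x of long_tub in the frame of well_floor between -0.06 and 0.06 m and y of long_tub in the frame of well_floor between -0.09 and 0.09 m), for 0.2 s.
3. the lid is slid fully shut over the tubs (all of step 2 and value of joint lid below 0.008 m), for 0.2 s.
4. the inner timer knob is turned clockwise to its end stop (value of joint lid below 0.008 m and value of joint timer above 2.4 rad), for 0.2 s.
At the end, for the whole second after the job is handed in: every tub that is present stands upright (within 0.12 rad) on the well floor (within 8 mm), the lid is shut within 8 mm, the timer knob is within 0.1 rad of its end stop at 2.5, and the temperature ring is within 0.2 rad (6 mm at its mark) of where it was found (all of step 2 and all of step 4 and distance of ring_mark from where it was at the start of the episode below 0.006 m); the robot touches nothing.
It fails at once if the temperature ring is turned by more than 0.2 rad (its mark moves over 6 mm) (distance of ring_mark from where it was at the start of the episode above 0.006 m).
It fails at once if a bystander (cup, jar, shaker, pepper mill) is moved by more than 50 mm or knocked over (distance of any of cup, jar, shaker, pepper from where it was at the start of the episode above 0.05 m or angle between any of cup, jar, shaker, pepper's own z axis and vertical above 0.6 rad).
Of tub1, tub2, tub3, tub4 only 2 to 4 are there at a start; the rules pass over those that are not, and their reading is None.
At some moment in a run one of tub1, tub2, tub3, tub4 may be knocked a few centimetres aside while the robot is not near it.
It also fails if it takes over 210 s, if anything falls off the work surface, if the arm or the gripper's body presses on something with over 40 N, if the wrist force passes 120 N, or if a joint passes its speed limit or range.

## Working session

There is one attempt and no reset: what is moved stays moved. The work goes in short steps, each a Python script; the robot and the scene stay as the last script left them, time stands still between calls to the robot, and variables do not carry over. Pictures are saved under pics/ and viewed, about 12 in all and at most 16, crops included, and the job is handed in when it is done.

```bash
mkdir -p pics; ls; python3 - <<'E'
from cell import robot
import cv2,numpy as np
for n in("top","side"):
    cv2.imwrite(f"pics/{n}0.png",robot.capture(n)); c=robot.calibration(n); print(n,c, -np.array(c["R"]).T@c["t"])
print(robot.current_clock(),robot.current_tool_rot(),robot.current_position())
E
```

```text
pics
top {'mtx': array([[440.54801954,   0.        , 283.71959244],
       [  0.        , 440.54801954, 209.41654472],
       [  0.        ,   0.        ,   1.        ]]), 'R': array([[ 0.0174307 , -0.99982459, -0.00685332],
       [-0.98417335, -0.01594809, -0.17648932],
       [ 0.17634906,  0.00982118, -0.9842787 ]]), 't': array([-0.03105878,  0.51860758,  1.28543505])} [ 0.28425587 -0.03540702  1.35654218]
side {'mtx': array([[387.71445735,   0.        , 278.45444603],
       [  0.        , 387.71445735, 205.36679943],
       [  0.        ,   0.        ,   1.        ]]), 'R': array([[-0.67707711, -0.73578804,  0.01351111],
       [-0.52606063,  0.47108269, -0.7080546 ],
       [ 0.51461326, -0.48651523, -0.70602842]]), 't': array([0.35267922, 0.37538047, 0.8542038 ])} [-0.00332068  0.49824507  0.86411695]
0.1 [-0.58828465  0.39240563 -0.39152343  0.58876854] [ 0.24072865 -0.57628225  0.23061833]
```

View pics/top0.png

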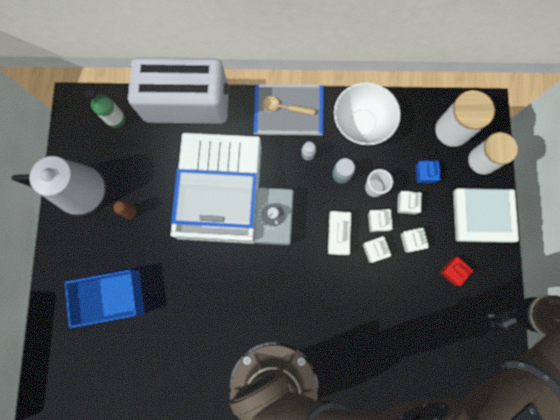

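View pics/side0.png

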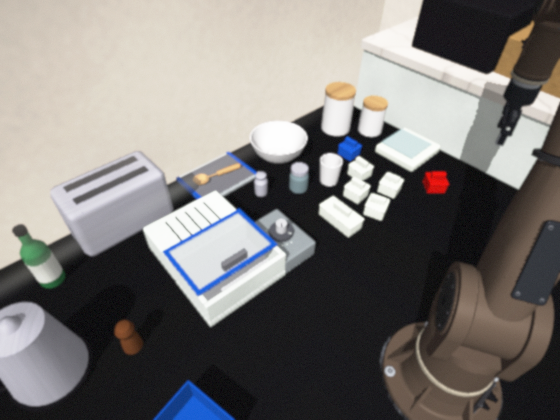

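Top view: the long tub is at (340,233) and the white small tubs are at (381,220), (410,203), (376,249) and (415,240). Blue (428,172) and red (457,271) are look-alikes. The warmer is at about (217,190), the dial at (273,214) and the lid handle at (212,218). I'll enlarge a crop to confirm.

```bash
cat > h.py <<'E'
import cv2,numpy as np
from scipy.spatial.transform import Rotation as Rn
from cell import robot
def ray(n,uv,z):
    c=robot.calibration(n);K,R,t=(np.array(c[k]) for k in("mtx","R","t"))
    o=-R.T@t; d=R.T@np.linalg.inv(K)@np.array([uv[0],uv[1],1.]); return o+d*(z-o[2])/d[2]
def proj(n,X):
    c=robot.calibration(n);p=np.array(c["mtx"])@(np.array(c["R"])@np.array(X)+np.array(c["t"])); return p[:2]/p[2]
def quat(yaw):
    # tool y down (approach), tool x at yaw in world
    x=np.array([np.cos(yaw),np.sin(yaw),0]);y=np.array([0,0,-1.]);z=np.cross(x,y)
    return Rn.from_matrix(np.c_[x,y,z]).as_quat()
E
python3 - <<'E'
from h import *
im=cv2.imread("pics/top0.png")
a=cv2.resize(im[150:290,310:480],None,fx=4.4,fy=4.2,interpolation=cv2.INTER_CUBIC)
b=cv2.resize(im[125:250,165:305],None,fx=5,fy=4.7,interpolation=cv2.INTER_CUBIC)
b=cv2.resize(im[120:250,160:310],None,fx=4.6,fy=4.6,interpolation=cv2.INTER_CUBIC)
cv2.imwrite("pics/a.png",a);cv2.imwrite("pics/b.png",b)
for n,uv,z in[("long",(340,233),.05),("t",(381,220),.05),("t",(410,203),.05),("t",(376,249),.05),("t",(415,240),.05),("dial",(273,213),.098),("handle",(212,218),.123)]: print(n,ray("top",uv,z).round(3))
print(Rn.from_quat(robot.current_tool_rot()).as_matrix().round(2))
E
```

```text
long [ 0.45  -0.191  0.05 ]
t [ 0.491 -0.314  0.05 ]
t [ 0.544 -0.403  0.05 ]
t [ 0.404 -0.298  0.05 ]
t [ 0.432 -0.414  0.05 ]
dial [0.499 0.008 0.098]
handle [0.477 0.18  0.123]
[[ 0.39 -0.    0.92]
 [-0.92  0.    0.39]
 [-0.   -1.   -0.  ]]
```

View pics/a.png

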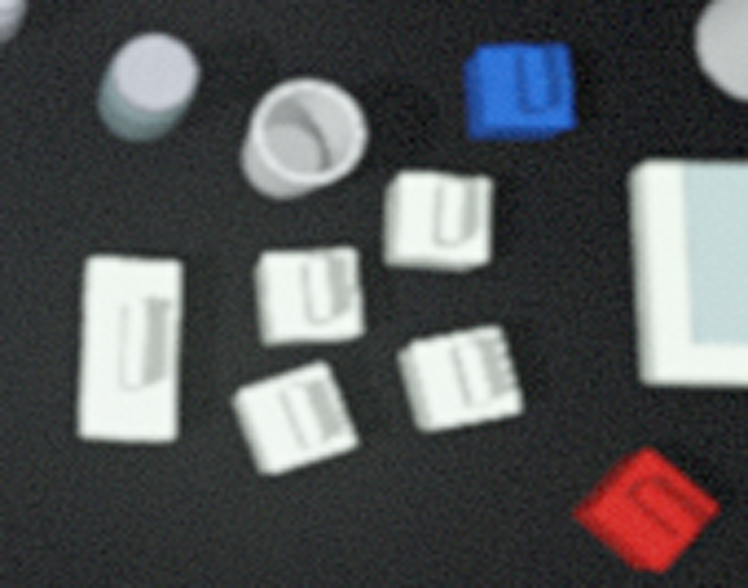

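View pics/b.png

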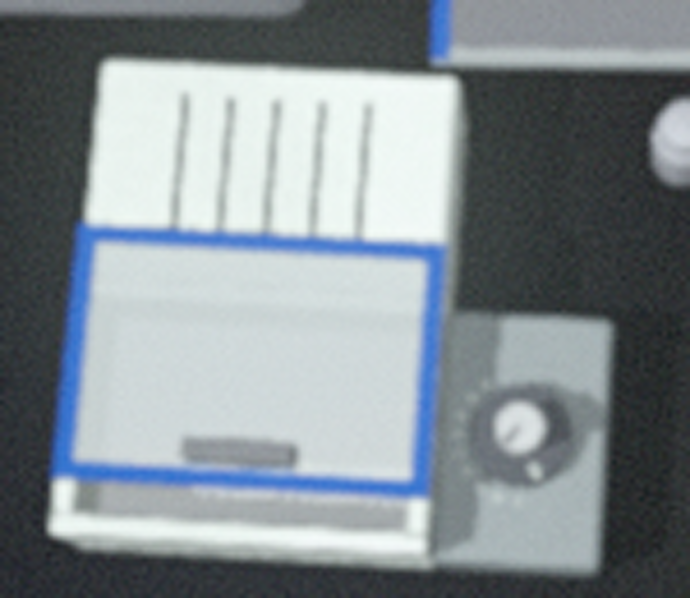

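The crop confirms four white small tubs with ridges, and the long white one with its ridge. The blue and red ones are look-alikes. The lid is partly open. The knob is at crop (520,428), with its line pointing front-left. Next I'll measure poses.

```bash
cat >> h.py <<'E'
def tubs(n="top",im=None,box=None):
    """white tubs right of warmer: [(xy centre, yaw of long/any side, length)]"""
    im=robot.capture(n) if im is None else im
    m=(im.min(2)>165).astype(np.uint8); x0,x1,y0,y1=box or (322,440,188,270)
    k=np.zeros_like(m);k[y0:y1,x0:x1]=m[y0:y1,x0:x1]
    k=cv2.morphologyEx(k,cv2.MORPH_CLOSE,np.ones((7,7)))
    k=cv2.resize(k,None,fx=1,fy=1)
    out=[]
    for c in cv2.findContours(k,cv2.RETR_EXTERNAL,cv2.CHAIN_APPROX_NONE)[0]:
        if cv2.contourArea(c)<250: continue
        (u,v),s,a=cv2.minAreaRect(c); B=cv2.boxPoints(((u,v),s,a))
        W=np.array([ray(n,p,.03) for p in B])[:,:2]; e=np.diff(np.r_[W,W[:1]],axis=0);L=np.linalg.norm(e,axis=1)
        i=L.argmax(); out.append((ray(n,(u,v),.023)[:2].round(4),np.arctan2(e[i,1],e[i,0]),L[:2].round(3),(round(u),round(v))))
    return out
E
python3 - <<'E'
from h import *
im=cv2.imread("pics/top0.png")
for t in tubs(im=im): print(t[0],round(np.degrees(t[1]),1),t[2],t[3])
f=lambda u,v:(160+u/4.6-.4,120+v/4.6-.4)
P={k:ray("top",f(*uv),z)[:2] for k,uv,z in[("bl",(78,225),.097),("br",(445,243),.097),("fl",(52,480),.097),("fr",(424,495),.097),("rfl",(50,537),.09),("rfr",(432,556),.09),("knob",(520,426),.098),("ringc",(522,435),.0695),("hbl",(100,60),.086),("hbr",(460,75),.086),("hand",(239,448),.123)]}
for k,v in P.items(): print(k,v.round(4))
for a,b in(("bl","br"),("fl","fr"),("rfl","rfr"),("hbl","hbr")):
    d=P[a]-P[b]; print(a,np.linalg.norm(d).round(3),np.degrees(np.arctan2(d[1],d[0])).round(2)-90)
for a,b in(("bl","fl"),("br","fr")):
    d=P[a]-P[b]; print(a,np.linalg.norm(d).round(3),np.degrees(np.arctan2(d[1],d[0])).round(2))
E
```

```text
[ 0.4364 -0.4196] -75.1 [0.071 0.064] (414, 240)
[ 0.4542 -0.1918] -2.1 [0.131 0.065] (339, 233)
[ 0.449  -0.3085] -3.0 [0.16  0.081] (378, 235)
[ 0.5542 -0.4074] -89.1 [0.068 0.066] (409, 202)
bl [0.6277 0.2964]
br [0.6195 0.0599]
fl [0.4619 0.3027]
fr [0.4563 0.0684]
rfl [0.4267 0.3036]
rfr [0.4187 0.0628]
knob [0.501  0.0091]
ringc [0.5    0.0087]
hbl [0.7431 0.2915]
hbr [0.7363 0.0541]
hand [0.4801 0.1814]
bl 0.237 -2.0
fl 0.234 -1.3799999999999955
rfl 0.241 -1.9000000000000057
hbl 0.238 -1.6400000000000006
bl 0.166 -2.2
br 0.163 -3.0
```

```bash
cat >> h.py <<'E'
O=np.array([.506,.181]);YW=np.radians(-1.9)
def W(x,y):  # warmer -> world xy
    c,s=np.cos(YW),np.sin(YW);return O+np.array([c*x-s*y,s*x+c*y])
def tubs(n="top",im=None,box=(322,440,188,270)):
    im=robot.capture(n) if im is None else im
    x0,x1,y0,y1=box;S=4
    g=cv2.resize(im[y0:y1,x0:x1].min(2),None,fx=S,fy=S,interpolation=cv2.INTER_CUBIC)
    m=cv2.morphologyEx((g>135).astype(np.uint8),cv2.MORPH_OPEN,np.ones((5,5)))
    out=[]
    for c in cv2.findContours(m,cv2.RETR_EXTERNAL,cv2.CHAIN_APPROX_NONE)[0]:
        if cv2.contourArea(c)<250*S*S: continue
        q=cv2.minAreaRect(c);f=lambda p:(np.array(p)+.5)/S-.5+[x0,y0]
        w=np.array([ray(n,f(p),.03)[:2] for p in cv2.boxPoints(q)]);e=np.diff(np.r_[w,w[:1]],axis=0);L=np.linalg.norm(e,axis=1)
        i=L.argmax();a=np.arctan2(e[i,1],e[i,0])
        a=(a+np.pi/4)%(np.pi/2)-np.pi/4 if L.max()<.09 else (a+np.pi/2)%np.pi-np.pi/2
        out.append((ray(n,f(q[0]),.023)[:2],a,L.max(),f(q[0]).round()))
    return out
E
python3 - <<'E'
from h import *
for n,b in(("top",(322,440,188,270)),("side",(315,405,155,238))):
    for t in tubs(n,cv2.imread(f"pics/{n}0.png"),b): print(n,t[0].round(4),round(np.degrees(t[1]),1),t[2].round(3),t[3])
for yw in(-91.9,88.1):
  for p in[(*W(-56,0)/1,0.105)]: pass
  for x,y,z in[(-.056,0,.103),(.075,0,.103),(.033,.07,.2),(.033,.07,.067),(-.033,-.07,.067),(0,-.173,.09)]:
    j=robot.ik([*W(x,y),z],quat(np.radians(yw)));print(yw,x,y,None if j is None else np.round(j,2))
  for x,y in[(.45,-.19),(.55,-.407),(.436,-.42)]:
    j=robot.ik([x,y,.047],quat(np.radians(yw)));print(yw,x,y,None if j is None else np.round(j,2))
E
```

```text
top [ 0.4052 -0.3047] 20.6 0.071 [377. 249.]
top [ 0.4363 -0.4194] 12.8 0.076 [414. 240.]
top [ 0.4542 -0.1921] -2.0 0.133 [339. 233.]
top [ 0.495  -0.3169] 4.6 0.071 [380. 220.]
top [ 0.5528 -0.408 ] -1.4 0.072 [409. 202.]
side [ 0.4558 -0.1918] -5.2 0.159 [340. 215.]
side [ 0.4079 -0.3024] -66.6 0.11 [376. 206.]
side [ 0.4392 -0.4182] -68.1 0.118 [390. 184.]
side [ 0.5227 -0.3596] -56.9 0.241 [358. 180.]
side [ 0.6152 -0.3279] -49.3 0.165 [331. 170.]
-91.9 -0.056 0 [-0.05  0.44 -0.57  2.02  0.33  0.78 -2.43]
-91.9 0.075 0 [-0.08  0.58 -0.45  1.73  0.31  0.9  -2.26]
-91.9 0.033 0.07 [-0.05  0.51 -0.68  1.64  0.35  1.11 -2.44]
-91.9 0.033 0.07 [-0.22  0.61 -0.44  1.79  0.34  0.82 -2.43]
-91.9 -0.033 -0.07 [-0.03  0.46 -0.41  2.06  0.29  0.67 -2.23]
-91.9 0 -0.173 [ 0.09  0.43 -0.27  2.02  0.17  0.72 -1.9 ]
-91.9 0.45 -0.19 [ 0.35  0.47 -0.07  2.09  0.06  0.59 -1.37]
-91.9 0.55 -0.407 [ 0.53  0.71  0.04  1.59 -0.04  0.84 -1.01]
-91.9 0.436 -0.42 [ 0.65  0.6   0.04  1.81 -0.03  0.73 -0.89]
88.1 -0.056 0 [ 0.29  0.63 -1.1   1.99  0.69  0.96  0.37]
88.1 0.075 0 [ 0.16  0.69 -0.84  1.71  0.59  1.02  0.65]
88.1 0.033 0.07 [ 0.19  0.69 -1.16  1.63  0.66  1.27  0.45]
88.1 0.033 0.07 [ 0.01  0.71 -0.8   1.77  0.62  0.94  0.48]
88.1 -0.033 -0.07 [ 0.22  0.54 -0.75  2.04  0.54  0.76  0.67]
88.1 0 -0.173 [ 0.41  0.51 -0.71  1.99  0.46  0.8   0.97]
88.1 0.45 -0.19 [ 0.72  0.53 -0.57  2.06  0.46  0.67  1.39]
88.1 0.55 -0.407 [ 0.91  0.78 -0.58  1.55  0.49  0.95  1.71]
88.1 0.436 -0.42 [ 1.07  0.68 -0.58  1.77  0.48  0.84  1.8 ]
```

```bash
python3 - <<'E'
from h import *
q=quat(YW+np.pi/2)
robot.move_gripper(0.0)
P=lambda x,y,z:[*W(x,y),z]
robot.reach(P(-.058,0,.2),q)
robot.line_to(P(-.058,0,.104),max_speed=.1)
print(robot.line_to(P(.074,0,.104),max_speed=.08,until_force=10),robot.current_position(),W(.074,0),robot.current_wrist_force())
robot.line_to(P(.06,0,.104)); robot.line_to(P(.0,0,.22),max_speed=.2)
robot.move_gripper(.045,grip_force=40)
# move toward tub zone but out of view line
cv2.imwrite("pics/top1.png",robot.capture("top"));print(robot.current_clock())
im=cv2.imread("pics/top1.png")
for t in tubs(im=im): print(t[0].round(4),round(np.degrees(t[1]),1),t[2].round(3),t[3])
cv2.imwrite("pics/c.png",cv2.resize(im[80:280,150:450],None,fx=2.6,fy=2.6))
E
```

```text
False [0.57998896 0.17893532 0.10428975] [0.57995932 0.17854652] [-0.98501318 -1.2622899   0.39673835]
8.15
[ 0.4052 -0.3046] 20.5 0.072 [377. 249.]
[ 0.4363 -0.4193] 13.3 0.076 [414. 240.]
[ 0.4545 -0.1921] -1.8 0.134 [339. 233.]
[ 0.4951 -0.3168] 5.0 0.072 [380. 220.]
[ 0.5529 -0.4078] -2.4 0.073 [409. 202.]
```

View pics/c.png

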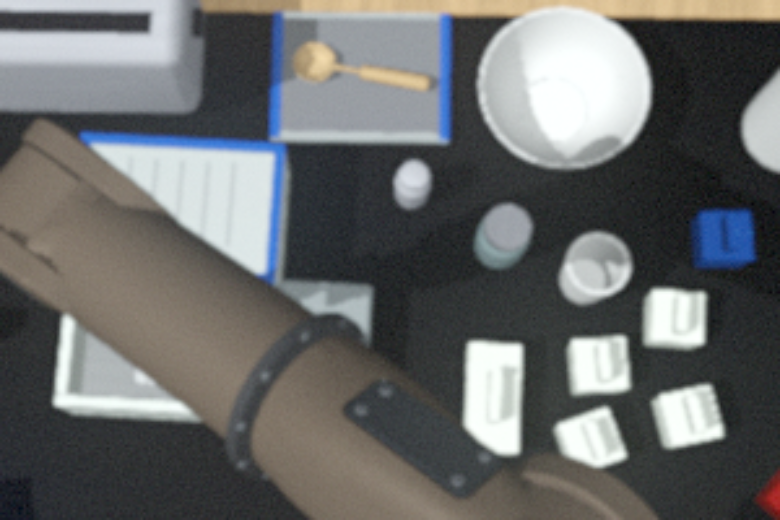

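```bash
cat >> h.py <<'E'
def near(target,ts): return min(ts,key=lambda t:np.hypot(*(t[0]-target)))
def pick(xy,a):
    q=quat(a+np.pi/2)
    robot.move_gripper(.045,grip_force=40)
    robot.reach([*xy,.16],q)
    hit=robot.line_to([*xy,.047],max_speed=.12,until_force=12)
    robot.move_gripper(0.0,grip_force=40)
    w=robot.current_gripper_width();z=robot.current_position()[2]
    robot.line_to([*xy,.2],max_speed=.2)
    print("pick",np.round(xy,3),hit,z.round(4),w,robot.current_gripper_width(),robot.current_wrist_force()[2].round(2),robot.current_clock())
    return w
def place(x,y):
    q=quat(YW+np.pi/2);P=W(x,y)
    robot.reach([*P,.2],q)
    robot.line_to([*P,.1],max_speed=.15)
    hit=robot.line_to([*P,.0655],max_speed=.04,until_force=5)
    p=robot.current_position()
    print("place",x,y,hit,p.round(4),robot.current_wrist_force().round(1))
    return p[2]
def release():
    robot.move_gripper(.028); p=robot.current_position(); robot.line_to([p[0],p[1],.2],max_speed=.2)
E
python3 - <<'E'
from h import *
im=cv2.imread("pics/top1.png")
print(W(.233,-.118),ray("top",(258.8,135.8),.097))
t=near((.4545,-.192),tubs(im=im)); pick(t[0],t[1])
im=robot.capture("top");cv2.imwrite("pics/top2.png",im)
cv2.imwrite("pics/d.png",cv2.resize(im[110:270,160:440],None,fx=2.8,fy=2.8))
E
```

```text
[0.73495959 0.05533972] [0.73272479 0.05570821 0.097     ]
pick [ 0.454 -0.192] False 0.0472 0.012801234839796139 0.013287823099404973 -3.24 12.1833
```

View pics/d.png

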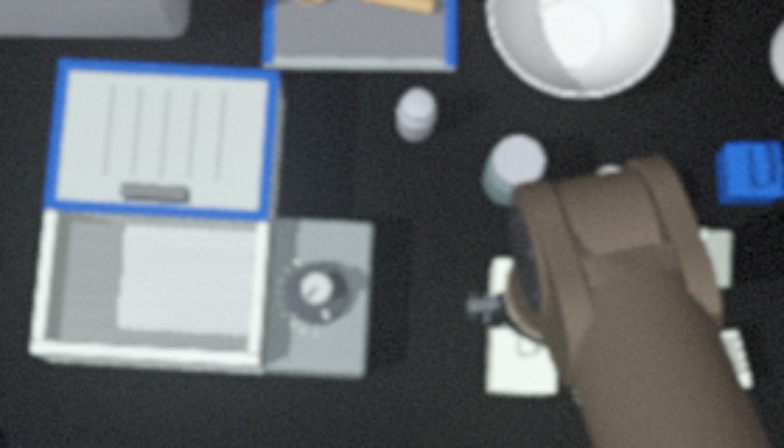

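```bash
python3 - <<'E'
from h import *
print(ray("top",(215,178),.123),W(.088,0))
z=place(0,.069)
if z<.074: release()
im=robot.capture("top");cv2.imwrite("pics/top3.png",im)
for t in tubs(im=im): print(t[0].round(4),round(np.degrees(t[1]),1),t[2].round(3),t[3])
print(robot.current_clock())
E
```

```text
[0.59411301 0.17672466 0.123     ] [0.59395162 0.17808234]
place 0 0.069 True [0.5079 0.2501 0.0669] [0.9 1.5 3.4]
[ 0.4059 -0.3066] 21.2 0.067 [377. 249.]
[ 0.4362 -0.4192] 13.5 0.076 [414. 240.]
[ 0.495  -0.3167] 3.9 0.072 [380. 220.]
[ 0.553  -0.4077] 0.9 0.072 [409. 202.]
16.6167
```

```bash
python3 - <<'E'
from h import *
t=near((.495,-.3167),tubs(im=cv2.imread("pics/top3.png")))
w=pick(t[0],t[1])
im=robot.capture("top");cv2.imwrite("pics/top4.png",im)
if w>.009:
    z=place(.032,0)
    if z<.072: release()
im2=robot.capture("top");cv2.imwrite("pics/top5.png",im2)
for t in tubs(im=im2): print(t[0].round(4),round(np.degrees(t[1]),1),t[2].round(3),t[3])
cv2.imwrite("pics/e.png",cv2.resize(im[110:270,160:440],None,fx=2.8,fy=2.8))
E
```

```text
pick [ 0.495 -0.317] False 0.0472 0.013061154011798491 0.012789359991001002 -1.45 21.3583
place 0.032 0 True [0.5376 0.1802 0.0668] [0.1 0.2 3.5]
[ 0.4364 -0.4192] 13.9 0.076 [414. 240.]
[ 0.5527 -0.4079] -0.7 0.073 [409. 202.]
```

View pics/e.png

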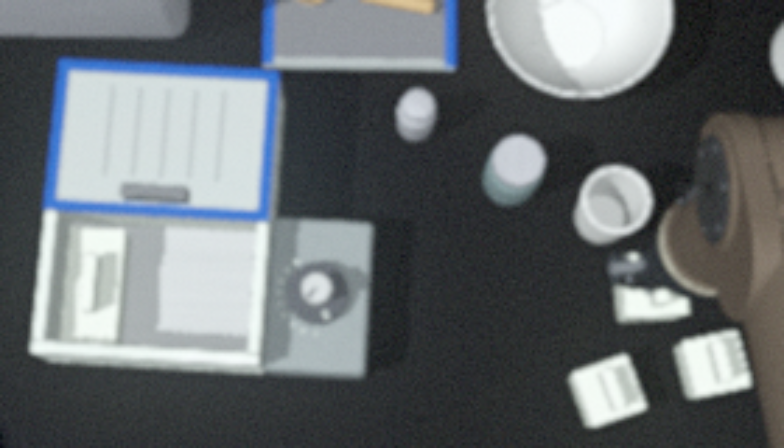

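The long tub is seated in the left column at crop (98,283), and the lid is fully open. Next is tub (409,202).

```bash
python3 - <<'E'
from h import *
for tgt,pl in(((.5527,-.408),(-.034,0)),((.436,-.419),(.032,-.069))):
    ts=tubs(); t=near(tgt,ts)
    print([ (s[0].round(3),round(np.degrees(s[1]),1),s[2].round(3)) for s in ts])
    if np.hypot(*(t[0]-tgt))>.012: print("moved");break
    w=pick(t[0],t[1])
    cv2.imwrite(f"pics/top6{pl[0]}.png",robot.capture("top"))
    if w<.009: break
    z=place(*pl)
    if z>.072: break
    release()
im=robot.capture("top");cv2.imwrite("pics/top7.png",im)
for s in tubs(im=im): print(s[0].round(4),round(np.degrees(s[1]),1),s[2].round(3),s[3])
print(robot.current_clock())
cv2.imwrite("pics/f.png",cv2.resize(cv2.imread("pics/top60.032.png")[110:270,160:440],None,fx=2.8,fy=2.8))
E
```

```text
[(array([ 0.436, -0.419]), np.float64(13.5), np.float64(0.077)), (array([ 0.553, -0.408]), np.float64(-1.4), np.float64(0.074))]
pick [ 0.553 -0.408] False 0.0472 0.0127507452403288 0.013316535929701577 -2.9 30.8417
place -0.034 0 True [0.4717 0.1824 0.0668] [0.1 0.4 3.4]
[(array([ 0.405, -0.305]), np.float64(20.8), np.float64(0.072)), (array([ 0.436, -0.419]), np.float64(14.9), np.float64(0.075))]
pick [ 0.436 -0.419] False 0.0473 0.012866330407940324 0.013007480698924684 -2.23 40.6417
place 0.032 -0.069 True [0.5353 0.1112 0.0669] [-0.   0.6  2.9]
[ 0.4052 -0.3046] 20.5 0.072 [377. 249.]
45.3917
```

View pics/f.png

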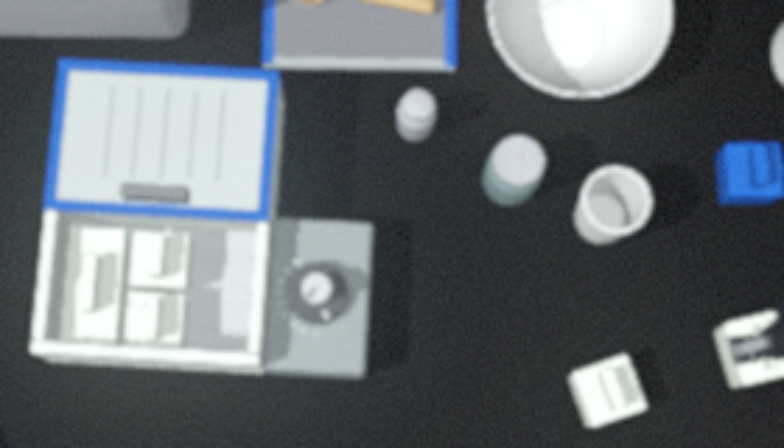

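Three tubs are seated in the well and the fourth went in at the same floor height. One small tub remains, at (377,249).

```bash
python3 - <<'E'
from h import *
t=near((.405,-.305),tubs()); w=pick(t[0],t[1])
if w>.009 and place(-.034,-.069)<.072: release()
robot.reach([.45,-.3,.25],quat(YW+np.pi/2))
im=robot.capture("top");cv2.imwrite("pics/top8.png",im);print(robot.current_clock())
cv2.imwrite("pics/g.png",cv2.resize(im[120:260,160:440],None,fx=2.8,fy=2.8,interpolation=cv2.INTER_CUBIC))
E
```

```text
pick [ 0.405 -0.305] False 0.0473 0.01300879722977835 0.01324918530193259 -2.44 49.75
place -0.034 -0.069 True [0.4694 0.1135 0.067 ] [-0.5  0.7  4.5]
55.6
```

View pics/g.png

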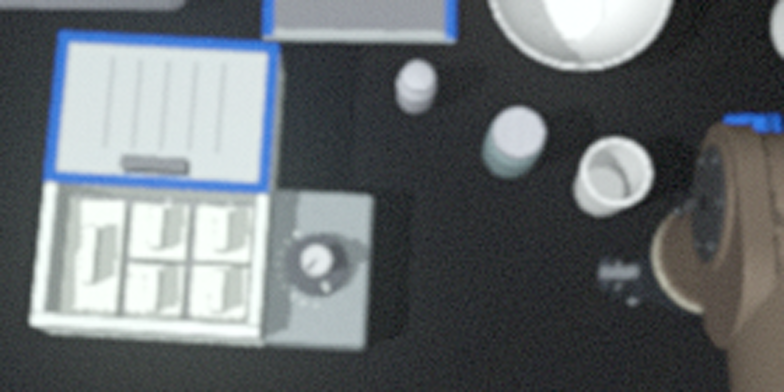

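All five tubs sit flat in the well. Next I'll shut the lid.

```bash
python3 - <<'E'
from h import *
q=quat(YW+np.pi/2);P=lambda x,y,z:[*W(x,y),z]
robot.move_gripper(0.0)
robot.reach(P(.12,0,.2),q); robot.line_to(P(.12,0,.104),max_speed=.1)
h=robot.line_to(P(-.054,0,.104),max_speed=.08,until_force=12)
p=robot.current_position();print(h,p,(p[0]-O[0]),robot.current_wrist_force())
robot.line_to(P((p[0]-O[0])+.015,0,.104)); robot.line_to(P(-.03,0,.22),max_speed=.2)
robot.reach([.45,-.3,.25],q)
im=robot.capture("top");cv2.imwrite("pics/top9.png",im);print(robot.current_clock())
cv2.imwrite("pics/i.png",cv2.resize(im[130:250,160:310],None,fx=5,fy=5,interpolation=cv2.INTER_CUBIC))
E
```

```text
True [0.46656373 0.18228345 0.10424977] -0.03943627299795077 [2.76863579e+00 1.24644089e-03 2.07719067e+00]
63.5083
```

View pics/i.png

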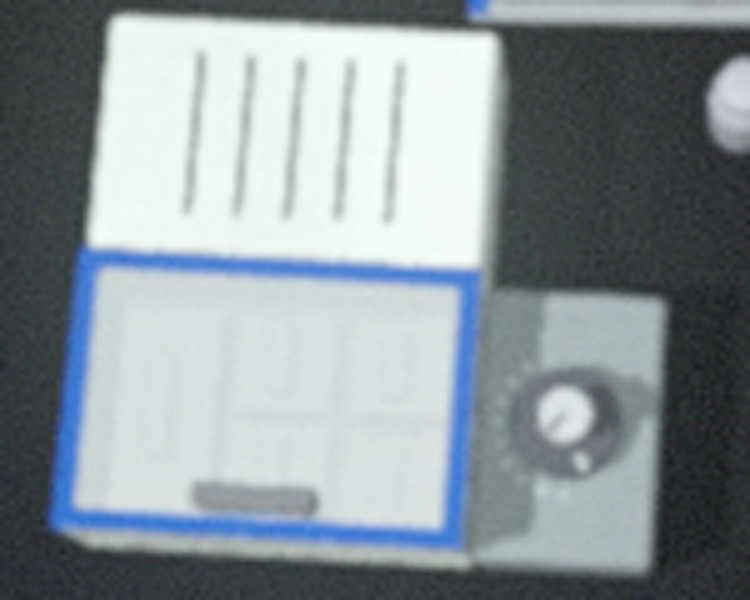

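```bash
python3 - <<'E'
from h import *
f=lambda u,v,s,x,y:((u+.5)/s-.5+x,(v+.5)/s-.5+y)
def loc(p): d=p[:2]-O;c,s=np.cos(YW),np.sin(YW);return (c*d[0]+s*d[1]).round(4),(-s*d[0]+c*d[1]).round(4)
for k,uv,z in[("handle",(255,497),.123),("fl",(51,528),.097),("fr",(464,548),.097),("bl",(78,248),.097),("br",(481,272),.097),("knob",(565,414),.098),("mark",(583,462),.0695)]: print(k,loc(ray("top",f(*uv,5,160,130),z)))
# open-lid picture for comparison (g.png)
for k,uv,z in[("handle",(155,166),.123),("fl",(45,181),.097),("fr",(270,192),.097),("bl",(60,32),.097),("br",(280,42),.097)]: print("open",k,loc(ray("top",f(*uv,2.8,160,120),z)))
E
```

```text
handle (np.float64(-0.0603), np.float64(-0.0005))
fl (np.float64(-0.0808), np.float64(0.1202))
fr (np.float64(-0.0805), np.float64(-0.1182))
bl (np.float64(0.0852), np.float64(0.1203))
br (np.float64(0.0824), np.float64(-0.1179))
knob (np.float64(0.0001), np.float64(-0.1719))
mark (np.float64(-0.0232), np.float64(-0.1829))
open handle (np.float64(0.0854), np.float64(-0.0017))
open fl (np.float64(0.0699), np.float64(0.1172))
open fr (np.float64(0.0696), np.float64(-0.1196))
open bl (np.float64(0.2343), np.float64(0.1165))
open br (np.float64(0.2344), np.float64(-0.1201))
```

Pixels put the lid within about 2 mm of shut, but the TCP stopped earlier than I expected. I'll push again gently to be sure.

```bash
python3 - <<'E'
from h import *
q=quat(YW+np.pi/2);P=lambda x,y,z:[*W(x,y),z]
robot.reach(P(-.015,0,.16),q); robot.line_to(P(-.015,0,.106),max_speed=.1)
h=robot.line_to(P(-.056,0,.106),max_speed=.03,until_force=20)
p=robot.current_position();print(h,p,p[0]-O[0],robot.current_wrist_force())
robot.line_to(P(-.015,0,.106)); robot.line_to(P(-.015,0,.22),max_speed=.2)
robot.reach([.45,-.3,.25],q)
im=robot.capture("top");cv2.imwrite("pics/top10.png",im);print(robot.current_clock())
s=robot.capture("side");cv2.imwrite("pics/side10.png",s)
cv2.imwrite("pics/j.png",cv2.resize(s[170:330,130:330],None,fx=3.7,fy=3.7,interpolation=cv2.INTER_CUBIC))
d=cv2.absdiff(im,cv2.imread("pics/top9.png"))[150:245,165:300];print(d.max(),d.mean())
for k,X in [("rim fl",P(-.083,.118,.09)),("rim fr",P(-.083,-.118,.09)),("lid fl shut",P(-.083,.118,.097)),("lid fl 10mm",P(-.073,.118,.097)),("lid fr shut",P(-.083,-.118,.097))]: print(k,((proj("side",X)-[130,170])*3.7).round())
E
```

```text
True [0.46659646 0.18222528 0.10616751] -0.03940353619931808 [ 1.78247764 -0.26834457  1.7207596 ]
69.725
20 2.0248992852501626
rim fl [288. 512.]
rim fr [581. 311.]
lid fl shut [287. 505.]
lid fl 10mm [278. 494.]
lid fr shut [582. 304.]
```

View pics/j.png

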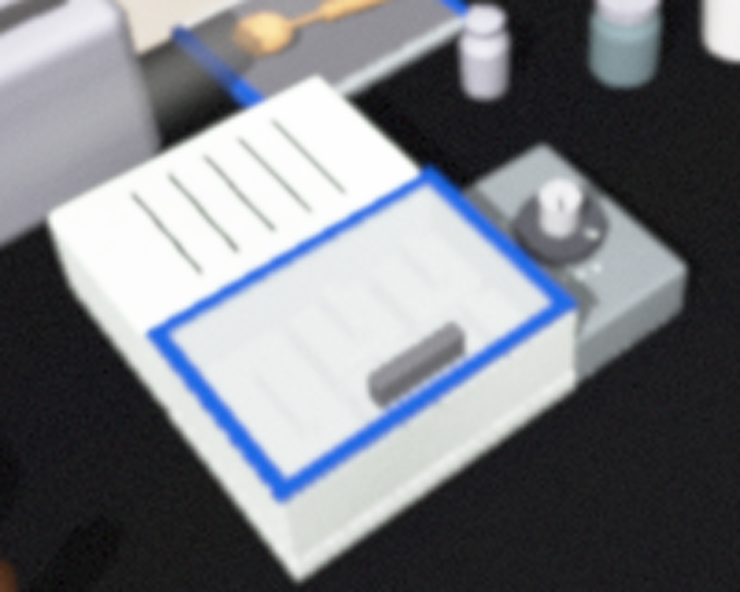

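The lid stopped firmly at the same place with 20 N, and its front edge is flush with the rim, so it is shut. The handle pushes hint at a camera/robot offset of about 4 mm in x. I'll centre on the knob by light touches, with the fingertips above the ring.

```bash
python3 - <<'E'
from h import *
K=ray("top",((565.5)/5-.5+160,(414.5)/5-.5+130),.098)[:2]; K[0]+=.003; print(K)
q=quat(YW+np.pi/2)
robot.move_gripper(.046,grip_force=20)
robot.reach([*K,.16],q)
c=K.copy()
def probe(c,d,yaw):
    q=quat(yaw); out=[]
    robot.line_to([*c,.125],rot=q,max_speed=.1)
    if robot.line_to([*c,.079],max_speed=.05,until_force=4): print("descent hit",robot.current_position()); robot.line_to([*c,.125]); return None
    for s in(1,-1):
        t=c+s*.016*d
        h=robot.line_to([*t,.079],max_speed=.012,until_force=2.5); p=robot.current_position()
        out.append((p[:2]-c)@d); print(s,h,(out[-1]*1e3).round(2),robot.current_wrist_force().round(2))
        robot.line_to([*c,.079],max_speed=.03)
    robot.line_to([*c,.125],max_speed=.1)
    return c+d*sum(out)/2
r=probe(c,np.array([0,1.]),np.pi/2)
if r is not None:
    c=r; r=probe(c,np.array([1.,0]),0.0)
    if r is not None:c=r
print("axis",c,robot.current_clock(),robot.current_joint_pos().round(2)); np.save("axis.npy",c)
for a in(150,90,45,30): 
    j=robot.ik([*c,.079],quat(np.radians(a)));print(a,None if j is None else np.round(j,2))
E
```

```text
[0.50343438 0.0092341 ]
1 True 9.1 [0.87 0.42 0.21]
-1 True -6.99 [0.2  2.05 1.95]
1 True 7.88 [0.14 0.64 0.46]
-1 True -8.04 [0.82 0.85 2.24]
axis [0.50335669 0.010286  ] 81.9167 [ 0.37  0.45 -0.66  1.95  0.36  0.86 -0.48]
150 [ 0.69  0.78 -1.23  1.97  0.87  1.05  1.67]
90 [ 0.58  0.64 -0.99  1.98  0.69  0.9   0.79]
45 [ 0.46  0.57 -0.8   1.99  0.55  0.82  0.13]
30 [ 0.42  0.55 -0.74  1.99  0.51  0.8  -0.09]
```

```bash
python3 - <<'E'
from h import *
c=np.load("axis.npy");a=np.radians(145)
robot.line_to([*c,.125],rot=quat(a),max_speed=.1)
print(robot.line_to([*c,.078],max_speed=.05,until_force=4))
robot.move_gripper(0.0,grip_force=25);print(robot.current_gripper_width(),robot.current_wrist_force().round(1),robot.current_torque().round(3))
for i in range(1,21):
    b=a-.1*i
    robot.line_to([*c,.078],rot=quat(b),max_speed=.05)
    F=robot.current_wrist_force();T=robot.current_torque()
    print(round(.1*i,1),F.round(1),T.round(3),(robot.current_position()[:2]*1e3-c*1e3).round(1))
    if i>12 and abs(T[2])>.16: break
robot.move_gripper(.046)
robot.line_to([*c,.2],max_speed=.15)
robot.reach([.45,-.3,.25],quat(YW+np.pi/2))
im=robot.capture("top");cv2.imwrite("pics/top11.png",im);print(robot.current_clock())
cv2.imwrite("pics/k.png",cv2.resize(im[130:250,160:310],None,fx=5,fy=5,interpolation=cv2.INTER_CUBIC))
E
```

```text
False
0.028990730566224997 [-0.7 -0.1  4.7] [-0.05   0.181  0.021]
0.1 [-1.3  0.1  6.1] [-0.1    0.268 -0.05 ] [0.2 0.1]
0.2 [-1.2 -1.3  6.4] [-0.083  0.304 -0.084] [0.2 0. ]
0.3 [-0.7 -1.3  6.7] [-0.11   0.331 -0.026] [0.3 0.1]
0.4 [-1.2 -0.6  5.6] [-0.154  0.254 -0.033] [0.2 0.1]
0.5 [-2.3 -0.6  7.4] [-0.187  0.253 -0.021] [0.2 0.1]
0.6 [-0.7 -1.8  6.6] [-0.141  0.318 -0.027] [0.2 0. ]
0.7 [-2.  -1.1  6.8] [-0.129  0.278 -0.007] [0.2 0. ]
0.8 [-0.8 -1.4  7. ] [-0.178  0.289 -0.036] [0.2 0.1]
0.9 [-0.8 -0.2  7.9] [-0.183  0.301  0.   ] [0.2 0.1]
1.0 [-2.   0.4  7. ] [-0.114  0.221 -0.067] [0.2 0. ]
1.1 [-1.5 -2.   8.1] [-0.212  0.29  -0.061] [0.2 0. ]
1.2 [-0.5 -0.1  6.5] [-0.147  0.286 -0.014] [0.2 0. ]
1.3 [-1.4 -0.5  7. ] [-0.123  0.265 -0.059] [0.2 0. ]
1.4 [-0.8 -0.7  7.5] [-0.173  0.248 -0.063] [0.2 0. ]
1.5 [-1.7  0.6  7.9] [-0.194  0.313 -0.054] [0.2 0. ]
1.6 [-1.4 -1.2  7.5] [-0.19   0.28  -0.037] [0.2 0. ]
1.7 [-1.6 -0.2  7.7] [-0.176  0.295 -0.025] [0.2 0. ]
1.8 [-1.1 -1.4  7.3] [-0.162  0.284 -0.075] [0.2 0. ]
1.9 [-1.1 -1.3  6.7] [-0.104  0.212 -0.037] [0.2 0.1]
2.0 [-0.3  0.5  5.5] [-0.077  0.09   0.173] [0.2 0.1]
93.7
```

View pics/k.png

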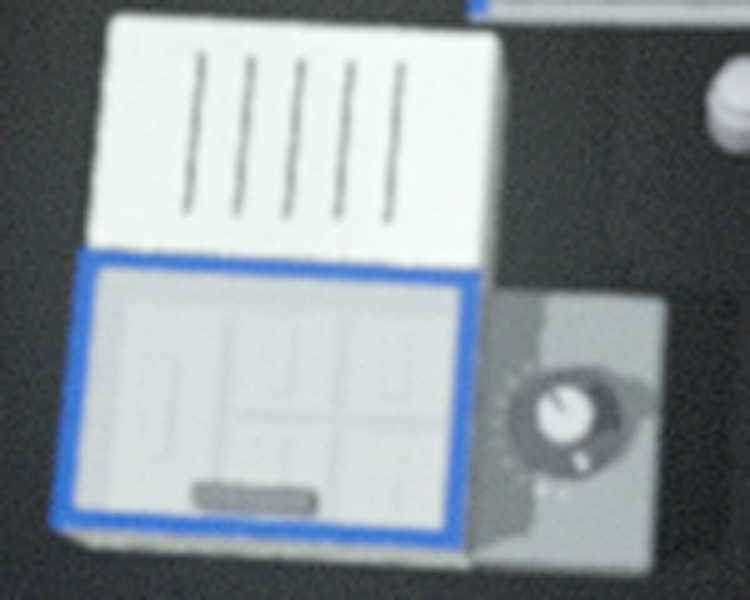

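The ring mark is unmoved at (583,462). The knob line now points back-left and the torque jumped on the last step, so it is at or near the stop. I'll regrip and confirm with a further short turn.

```bash
python3 - <<'E'
from h import *
c=np.load("axis.npy");a=np.radians(100)
robot.reach([*c,.16],quat(a)); robot.line_to([*c,.125],rot=quat(a),max_speed=.1)
print(robot.line_to([*c,.078],max_speed=.05,until_force=4))
robot.move_gripper(0.0,grip_force=25);T0=robot.current_torque()[2];print(T0)
for i in range(1,9):
    robot.line_to([*c,.078],rot=quat(a-.05*i),max_speed=.05)
    T=robot.current_torque()[2];print(round(.05*i,2),(T-T0).round(3))
    if T-T0>.3: break
robot.move_gripper(.046)
robot.line_to([*c,.2],max_speed=.15)
robot.reach([.45,-.3,.25],quat(YW+np.pi/2))
im=robot.capture("top");cv2.imwrite("pics/top12.png",im);print(robot.current_clock())
S=12;crop=cv2.resize(im[195:235,250:300],None,fx=S,fy=S,interpolation=cv2.INTER_CUBIC)
old=cv2.resize(cv2.imread("pics/top11.png")[195:235,250:300],None,fx=S,fy=S,interpolation=cv2.INTER_CUBIC)
cv2.imwrite("pics/l.png",cv2.resize(np.hstack([old,crop]),None,fx=.66,fy=.66))
def ang(name):
    g=np.mean([cv2.imread(name)],0).min(2)[195:235,250:300]; g=cv2.resize(g,None,fx=8,fy=8,interpolation=cv2.INTER_CUBIC)
    m=(g>150).astype(np.uint8); n,l,s,ce=cv2.connectedComponentsWithStats(m)
    # knob disc: convex hull of bright component nearest the knob pixel
    k=min(range(1,n),key=lambda i:np.hypot(*(ce[i]-[(272.6-250+.5)*8,(212.4-195+.5)*8])) if s[i,4]>300 else 1e9)
    ct=cv2.findContours((l==k).astype(np.uint8),0,cv2.CHAIN_APPROX_NONE)[0][0]
    (x,y),r=cv2.minEnclosingCircle(ct); yy,xx=np.mgrid[:g.shape[0],:g.shape[1]]
    inn=np.hypot(xx-x,yy-y)<.75*r; wgt=np.clip(np.percentile(g[inn],60)-g,0,None)*inn
    d=np.array([(wgt*(xx-x)).sum(),(wgt*(yy-y)).sum()])
    return (np.degrees(np.arctan2(-d[0],d[1]))%360).round(1),round(r/8,1)
for n in("top10","top11","top12"): print(n,ang(f"pics/{n}.png"))
E
```

```text
False
0.022741158660722127
0.05 0.116
0.1 0.307
99.8583
top10 (np.float64(48.0), 5.9)
top11 (np.float64(154.0), 5.9)
top12 (np.float64(151.0), 6.0)
```

View pics/l.png

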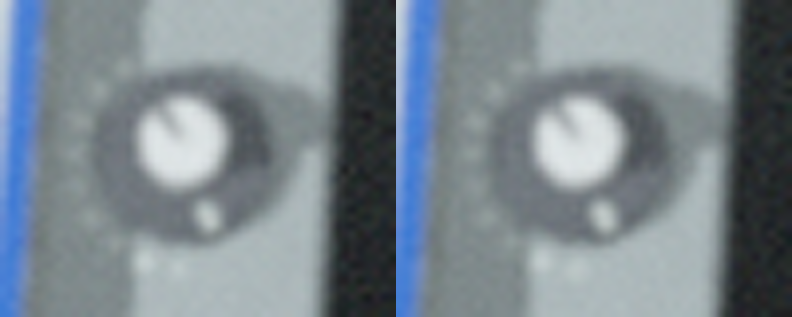

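```bash
python3 -c "
from h import *
a=cv2.imread('pics/top0.png');b=cv2.imread('pics/top12.png')
print('cup/jar/shaker diff',[cv2.absdiff(a,b)[y-10:y+10,x-10:x+10].mean().round(1) for x,y in((308,150),(343,171),(378,182),(125,210),(428,172))])
robot.hand_in()"
```

```text
cup/jar/shaker diff [np.float64(3.8), np.float64(3.1), np.float64(2.8), np.float64(4.4), np.float64(58.8)]
the job is handed in; nothing more can be done
```

The job is handed in at about 100 s of the 210 s limit. I opened the lid, stood the long tub and all four small tubs on the well floor, shut the lid, and turned the timer knob clockwise to its end stop.

**Last checks:**
- **Tubs:** all five touched down at the expected floor height (TCP z about 0.067 m), and they looked flat and side by side from above.
- **Lid:** it stopped at the same point on two pushes, at 12 N and then 20 N. Its front edge was flush with the rim, and the image put it within about 2 mm of shut.
- **Timer knob:** on a second grip the torque rose by 0.3 N m within 0.1 rad, so it is against its stop. The line read about 151–154° in the image, where 143° was expected; I put that down to the coarse image.
- **Temperature ring:** its mark showed no visible movement.
- **Bystanders:** cup, jar, shaker and pepper mill look unchanged from the first picture.

**Disagreements and gaps:**
- Pushing the lid handle suggested a camera/robot offset of about 4 mm in x. Light touches on the knob put it at about 2 to 3 mm, and I used the touched position for the turn.
- The blue look-alike's spot differed from the first picture. I believe the parked arm was covering it, but I did not check. I never reached for it, nor for the red one.

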